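Unclamp a bored bracket and hold it up to the inspection camera

TASK

Lift the red handle fully upright to swing open the toggle clamp that holds the bored angle bracket in its nest, then lift the bracket out and hold it up to the inspection camera on the stand: right way up, the outer face (the one away from its foot) square to the lens, which looks slightly downward, and the bore centred on the lens axis 110 mm in front of the lens. Leave the clamp open, do not touch the camera or disturb the loose things lying about, and finish while holding the bracket still in the gripper in front of the lens.

Things in the scene. Friction and masses are not known exactly. Their poses are not given: they have to be found in the camera images.
- bracket: Plain steel angle bracket, 0.17 kg, foot under the clamp. Origin: centre of its underside; z up, x across its width, y from foot to outer face. 40 wide (x), 50 long (y -25..25), 80 high. Foot 12 thick (y -25..13). Upright y 13..25, z 0..80, with a 22 mm bore 34 mm up and four small tapped holes round it on the outer face, y = 25. Take the upright by its two edges (40 mm apart) near the top.
- bracket_bore (a point): Centre of the bore on the bracket's outer face, in the bracket's frame (0, 25, 34) mm. Same axes as the bracket.
- nest: Fixed nest: aluminium base 70 x 158 x 12 mm (y -36..122), steel riser 40 mm high and wide (y -31..43) under the clamp, pocket for the bracket's foot. Origin on the bench; y along the clamp arm, from handle to bracket. Seated bracket: origin (0, 83, 29) mm, same axes; it comes straight up, 0.8 mm clearance a side, rails 8 mm high.
- clamp_handle (a joint): Swing of the clamp's red handle, rad: 0 clamped (nearly level), 1.31 fully open (upright). A link swings the arm up with it, 1.13 times the angle; fully open its top is 130 mm above the bench and its foot is clear of the bracket's way up. Friction only, about 4 N at the grip; it stays where it is left.
- clamp_grip (a point): Point on the axis of the red handle: rod 15 mm thick, from 33 mm nearer the hinge to 13 mm farther out; 63 mm from the hinge. Clamped: (0, -64, 76) mm in the nest's frame, only bench below. Swings up and towards nest +y; x axis across the handle. Pinch lightly from above and follow the arc, tool down: the rod turns and creeps to the fingertips, so start it deep between them, retake if need be.
- clamp_hinge (a point): Point on the hinge axis of the handle, at (0, -3, 62) mm in the nest's frame; the axis lies along the nest's x.
- camera_head: Inspection camera fixed on a post stand on the left: grey finned box 46 x 40 x 40 mm, black lens, ring light 68 mm across round the lens. Origin: centre of the lens front, 197 mm above the bench; x is the lens axis, the way it looks (20 degrees below level); y level, z up and forward.
- camera_stand: The camera's stand: dark steel base 80 x 80 x 16 mm and a 16 mm post 300 mm high behind the camera head. Origin on the bench under the camera; x is the level direction in which the camera looks.
- focus (a point): The inspection point in the air: on the lens axis, 110 mm in front of the lens. Same axes as the camera head.
- hex_driver_b: Bystander: hex driver with a red wing handle, 138 x 88 x 17 mm, lying on the bench to the right.
- spare_collar_b: Bystander: loose grey ring, 58 mm across, 14 mm high, on the bench near the front edge.
- hex_key_1_b: Bystander: small black hex key, 78 mm long, on the bench near the front edge to the right.
- tape_roll_b: Bystander: roll of tape, 100 mm across, 19 mm high, on the bench.
There are look-alikes about, which are no part of the job. What is shaped like the bracket but orange is not meant.

How it is judged:
On the way, in this order (a step that is already met when the one before it is completed fails the run):
1. the clamp is swung open while the bracket still sits in its nest (value of joint clamp_handle above 1.15 rad and distance of bracket from where it was at the start of the episode below 0.008 m), for 0.2 s.
2. the bracket is lifted clear of the nest (z of bracket in the frame of nest above 0.05 m and contact force between bracket and nest below 0.1 N), for 0.1 s.
At the end, for the whole second after the job is handed in: The gripper alone holds the bracket still, bore centre on the outer face within 15 mm of the point 110 mm before the lens; outer face towards the lens and square to it, and width level, each within 8 degrees; right way up; clamp still open (handle past 1.0 rad) (distance between bracket_bore and focus below 0.015 m and angle between the y axis of bracket and the x axis of camera_head, either way round below 0.14 rad and angle between the x axis of bracket and the y axis of camera_head, either way round below 0.14 rad and y of camera_head in the frame of bracket above 0.08 m and angle between bracket's own z axis and vertical below 0.6 rad and height (world z) of bracket above 0.08 m and contact force between bracket and the fingers above 1 N and contact force between bracket and nest below 0.1 N and linear speed of bracket below 0.02 m/s and value of joint clamp_handle above 1 rad); the arm keeps its last pose, push and grip.
It fails at once if the camera or its stand is touched with more than 2 N (contact force between camera_stand and anything else above 2 N).
It fails at once if a loose bystander is shifted by more than 20 mm (distance of any of hex_driver_b, spare_collar_b, hex_key_1_b, tape_roll_b from where it was at the start of the episode above 0.02 m).
It also fails if it takes over 67 s, if anything falls off the work surface, if the arm or the gripper's body presses on something with over 40 N, if the wrist force passes 120 N, or if a joint passes its speed limit or range.

ROBOT

A 6-joint arm with a two-finger parallel gripper is mounted at the origin on a cart in front of the work surface, level with it; the furniture and walls round the work are solid. World frame = base frame: x ahead of the robot, y to its left, z up, the work surface at z = 0. Lengths are in m, angles in rad, forces in N, time in s.
With the tool pointing down it reaches from about 0.4 to 0.825 m from the base axis. Payload 7 kg.
Tool frame: the origin (TCP) lies at the very end of the fingers, on their centre line; the grasp point (between the pads) lies 19 mm behind it; z points along the fingers, y is the line along which they close (so a half turn about z gives the same grasp; the last joint's range is limited). The gripper opens to 88 mm and grips with 3 to 60 N. Pads are 19 mm wide; open, the fingers measure 130 mm over their backs; the gripper's body (78 mm by 193 mm) begins 47 mm behind the grasp point.
Start: joints at [1.589, 0.359, 0.012, 0, -1.224, -0.288], TCP at [0.18, 0.651, 0.227] pointing down, gripper open.
Joint ranges: [-3.07, 3.07], [-1.43, 2.12], [-1.02, 1.25], [-3.03, 1.67], [-3.05, -0], [-3.03, 3.03]. Speed limits (rad/s): [2.39, 2.39, 3.01, 3.14, 3.14, 3.14].

INTERFACE

Orientations are given as [roll, pitch, yaw] about the fixed x, y, z axes, in that order (R = Rz(yaw) Ry(pitch) Rx(roll)).
In Python, from station import arm, grab_frame gives the robot as it stands.
- The arm moves only by the tool jog_arm, never from a script. Its argument "deltas" is a list that holds one entry, the list of rows, each a list of 4 numbers: the shift along the tool's x, y, z in units of 60 mm (1.0 is 60 mm), then the turn about the tool's z in units of 5 degrees (1.0 is 5 degrees). A call has 1 to 8 rows; each row is the pose to reach, as a shift and turn from the pose commanded when the call began, along the tool's axes at that moment; what a row does not reach only later rows make up. A row lasts 1/8 s, in which the tool goes at most 62.5 mm and 10.7 degrees, less where a joint would pass 70% of its speed; a pose out of reach is approached as far as the arm can. A call with a gripper value outside its range is refused whole. "grip" is the finger opening in mm, from 0 to 87.6, set as the call begins (left out, the last holds). The fingers move at their own pace and stop on an object; "squeeze" is the grip in N (left out, the last holds). Time passes only in rows, so rows that repeat a pose let the fingers close. It gives the time, the measured TCP pose, the force, the opening and the grip force at its end, in the units of the state.
- arm.get_state(): the state, without advancing time (a new reading comes with each control period).
- grab_frame(name): name is "scene" or "top"; returns a dict with "img" (400x640x3 uint8, red, green, blue), "vfov" (degrees; the focal length in pixels is half the picture's height over the tangent of half this angle, whatever the lens; pixels are square), "cx", "cy" (the principal point, pixels), "xyz" and "rotation" of the camera in the world. Camera axes: x right, y down, z forward; pixel columns grow to the right and rows downward; lengths in m; the calibration is good to about 2 mm. A picture is of the moment at which its call begins. There is no depth.
- arm.job_done(): hands the job in; it is judged then, once.
The state is a dict: "t": time; "q": joint angles; "qd": joint speeds; "joint_efforts": joint torques, N m; "eef_pos": TCP position; "ee_rot": TCP orientation; "force": force on the tool from outside, world axes, zero at the start; "moment": the same for the moment, N m; "width": finger opening in m; "gripper_force": force on a finger pad.
Only numpy, scipy, OpenCV 4.12 (cv2) and the standard library are available. Lean on these libraries where they do the work, as an engineer would, in place of code of your own. Each camera call takes 0.05 s, during which the arm holds its last target. There are 200 camera calls.

## Working session

There is one attempt and no reset: what is moved stays moved. The work goes in short steps, Python scripts to look and compute and a tool call to move; the robot and the scene stay as the last step left them, time stands still between calls to the robot, and variables do not carry over. Pictures are saved under pics/ and viewed, at most 10 in all, crops included, and the job is handed in when it is done.

Besides the shell and the picture viewer there is one more tool, called after "Emit:" by a JSON object that holds its "api" and its "payload". jog_arm: Moves the arm, as the interface text tells. Its arguments: {"type":"object","properties":{"deltas":{"type":"array"},"grip":{"type":"number"},"squeeze":{"type":"number"}},"required":["deltas"]}

```bash
mkdir -p pics; ls
python3 - <<'E'
from station import arm, grab_frame
import cv2, pickle
d={}
for n in ("scene","top"):
    f=grab_frame(n); d[n]=f
    cv2.imwrite(f"pics/{n}0.png",f["img"][:,:,::-1])
    print(n,f["vfov"],f["cx"],f["cy"],f["xyz"],f["rotation"])
pickle.dump(d,open("f0.pkl","wb"))
s=arm.get_state();print(s["eef_pos"],s["ee_rot"],s["t"])
E
```

```text
pics
scene 47.06510212078239 323.6191697184042 199.90046986109147 [ 0.11045393 -0.88897064  0.86249821] [-2.20871535 -0.00331395 -0.42922412]
top 49.47726101150004 330.22770963107035 195.4783951372581 [2.98130074e-01 8.66862691e-04 1.50077919e+00] [-2.96523183  0.00950164 -1.54874179]
[0.17983535 0.65016551 0.22573202] [ 3.14013595e+00 -1.44424102e-04 -2.69913253e-01] 0.1
```

View pics/scene0.png

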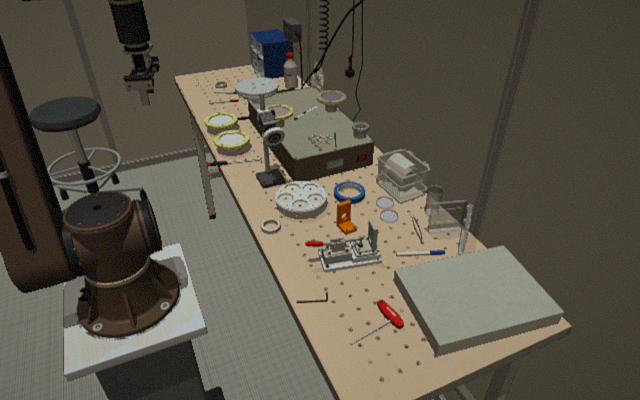

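View pics/top0.png

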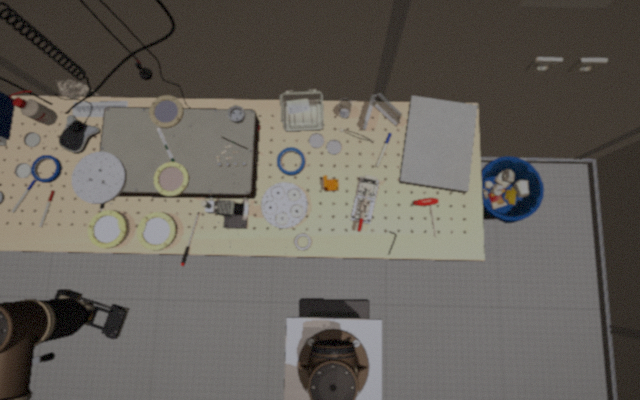

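The scene view shows the nest with its red handle at about (315,243), the upright at (373,236), the camera ring at (275,137) and the stand base at (270,178). In the top view the nest is at about (365,203) and the camera at (230,208). I'll zoom in.

Run:
```python
import cv2,pickle,numpy as np
d=pickle.load(open("f0.pkl","rb"))
a=d["scene"]["img"][215:285,295:395]; b=d["top"]["img"][165:245,330:400]
c=d["scene"]["img"][95:195,235:310]; e=d["top"]["img"][185:235,190:260]
def r(i,s):return cv2.resize(i[:,:,::-1],None,fx=s,fy=s,interpolation=cv2.INTER_CUBIC)
def pad(i,h,w):
    o=np.zeros((h,w,3),np.uint8);o[:i.shape[0],:i.shape[1]]=i[:h,:w];return o
x=np.vstack([np.hstack([pad(r(a,4),280,400),pad(r(b,5)[:, :],400,350)[:280] if 0 else pad(r(b,3.5),280,350)]),np.hstack([pad(r(c,3),300,400),pad(r(e,5),300,350)])])
print(x.shape);cv2.imwrite("pics/crops.png",x)
```

```text
(580, 750, 3)
```

View pics/crops.png

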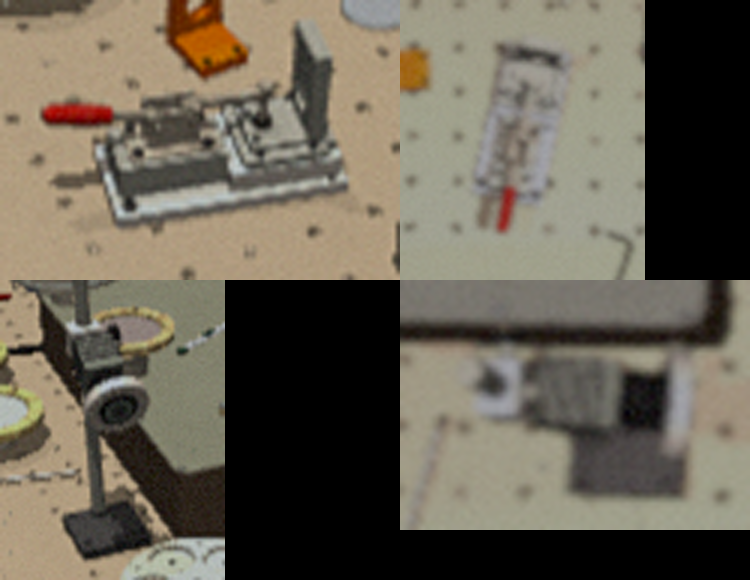

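```bash
cat > h.py <<'E'
import numpy as np, cv2
from scipy.spatial.transform import Rotation as Ro
from scipy.optimize import least_squares
def cam(f):
    R=Ro.from_euler('xyz',f["rotation"]).as_matrix(); F=200/np.tan(np.radians(f["vfov"])/2)
    return R,np.array(f["xyz"]),F,f["cx"],f["cy"]
def proj(f,P):
    R,t,F,cx,cy=cam(f); p=(np.atleast_2d(P)-t)@R
    return np.c_[F*p[:,0]/p[:,2]+cx,F*p[:,1]/p[:,2]+cy]
def ray(f,uv,z):
    R,t,F,cx,cy=cam(f); d=R@np.array([(uv[0]-cx)/F,(uv[1]-cy)/F,1]); return t+d*(z-t[2])/d[2]
def tri(fs,uvs):
    A=[];b=[]
    for f,uv in zip(fs,uvs):
        R,t,F,cx,cy=cam(f); d=R@np.array([(uv[0]-cx)/F,(uv[1]-cy)/F,1]); d/=np.linalg.norm(d)
        M=np.eye(3)-np.outer(d,d);A.append(M);b.append(M@t)
    return np.linalg.lstsq(np.vstack(A),np.hstack(b),rcond=None)[0]
E
cat > a.py <<'E'
from h import *
import pickle
d=pickle.load(open("f0.pkl","rb")); S,T=d["scene"],d["top"]
cs=lambda x,y:(x/4+295,y/4+215); ct=lambda x,y:((x-400)/3.5+330,y/3.5+165)
tip=(0,-76.6,78.9);inn=(0,-32,68.7);bt=(0,102,109)
obs=[(S,(35,-36,12),cs(118,213)),(S,(35,122,12),cs(345,180)),(S,(-35,-36,12),cs(97,143)),(S,tip,cs(45,114)),(S,inn,cs(112,115)),(S,bt,cs(312,36)),
(T,(-35,122,12),ct(498,42)),(T,(35,122,12),ct(568,50)),(T,(-35,-36,12),ct(478,190)),(T,(35,-36,12),ct(545,200)),(T,tip,ct(502,230)),(T,inn,ct(511,188)),(T,bt,ct(533,53))]
def w(p,P): 
    c,s=np.cos(p[2]),np.sin(p[2]);P=np.array(P)/1000
    return np.array([p[0]+c*P[0]-s*P[1],p[1]+s*P[0]+c*P[1],P[2]])
def res(p): return np.hstack([proj(f,w(p,P))[0]-uv for f,P,uv in obs])
r=least_squares(res,[.6,-.1,-1.6],loss='soft_l1')
print(r.x,r.x[2]*57.3);print(res(r.x).reshape(-1,2).round(1))
p=r.x
for n,P in dict(grip=(0,-64,76),hinge=(0,-3,62),btop=bt).items(): print(n,w(p,P).round(4))
cc=lambda x,y:(x/3+235,(y-280)/3+95); ce=lambda x,y:((x-400)/5+190,(y-280)/5+185)
print("ring",tri((S,T),(cc(117,403),ce(678,400))), "S@.197",ray(S,cc(117,403),.197),"T",ray(T,ce(678,400),.197))
print("base T",[ray(T,ce(*q),.016).round(3) for q in((570,495),(685,495))],"S ctr",ray(S,cc(107,534),.016))
print("base S corners",[ray(S,cc(*q),.016).round(3) for q in((63,517),(83,554),(152,535))])
print("post S",ray(S,cc(97,505),.016)," white blk",tri((S,T),(cc(82,335),ce(495,388))))
E
python3 a.py
```

```text
[ 0.50963604 -0.09197357 -1.73653931] -99.50370269166439
[[ 0.2  0.7]
 [ 0.8 -2. ]
 [-1.3  0.2]
 [-0.5  0. ]
 [-0.3 -0.3]
 [-0.1 -1.1]
 [ 0.7 -1.3]
 [ 0.4 -0. ]
 [-1.6  0.4]
 [-0.7  1.3]
 [ 0.6  0.5]
 [ 0.2 -0.4]
 [ 1.8 -3.2]]
grip [ 0.4465 -0.0814  0.076 ]
hinge [ 0.5067 -0.0915  0.062 ]
btop [ 0.6102 -0.1088  0.109 ]
ring [0.48266108 0.27402295 0.20021129] S@.197 [0.48440104 0.27966965 0.197     ] T [0.48317916 0.27468175 0.197     ]
base T [array([0.441, 0.383, 0.016]), array([0.443, 0.304, 0.016])] S ctr [0.4760598  0.32152776 0.016     ]
base S corners [array([0.443, 0.374, 0.016]), array([0.44 , 0.296, 0.016]), array([0.52 , 0.299, 0.016])]
post S [0.48518249 0.38161352 0.016     ]  white blk [0.48338224 0.37765533 0.22800755]
```

```bash
cat > go.py <<'E'
import sys
from h import *
from station import arm
# usage: go.py x y z yawdeg  -> total row (units) from measured pose
s=arm.get_state(); R=Ro.from_euler('xyz',s["ee_rot"])
print("t",round(s["t"],2),"pos",s["eef_pos"].round(4) if hasattr(s["eef_pos"],"round") else s["eef_pos"],"rot",np.degrees(s["ee_rot"]).round(2),"q",np.round(s["q"],3),"w",round(s["width"],4),"gf",s["gripper_force"],"F",np.round(s["force"],1))
a=[float(v) for v in sys.argv[1:]]
if a:
    d=R.inv().apply(np.array(a[:3])-s["eef_pos"])/.06
    t=-((a[3]-np.degrees(s["ee_rot"][2])+180)%360-180)/5
    print("row",d.round(3),round(t,3))
E
python3 go.py .32 .3 .227 -9.5
```

```text
t 0.1 pos [0.1798 0.6502 0.2257] rot [ 1.7992e+02 -1.0000e-02 -1.5460e+01] q [ 1.589  0.359  0.011 -0.    -1.224 -0.288] w 0.0878 gf 0.0 F [-0.7 -0.8 -0.2]
row [ 3.808  5.002 -0.013] -1.193
```

Emit:
{"api": "jog_arm", "payload": {"deltas": [[[0.48,0.62,0,-0.15],[0.95,1.25,0,-0.3],[1.43,1.87,0,-0.45],[1.9,2.5,0,-0.6],[2.38,3.12,0,-0.75],[2.86,3.75,0,-0.9],[3.33,4.37,0,-1.05],[3.8,5.0,0,-1.2]]], "grip": 87}}

```text
t: 1.1
eef_pos: [0.3199, 0.299, 0.2264]
ee_rot: [3.141, 0.0, -0.164]
force: [0.5, 1.3, -0.4]
width: 0.0871
gripper_force: 0.0
```

```bash
python3 go.py .4465 -.0814 .16 -9.5
```

```text
t 1.1 pos [0.3199 0.299  0.2264] rot [ 1.7999e+02  1.0000e-02 -9.4200e+00] q [ 1.205 -0.044 -0.479 -0.    -1.136  0.201] w 0.0871 gf 0.0 F [ 0.5  1.3 -0.4]
row [3.119 5.91  1.107] 0.016
```

Emit:
{"api": "jog_arm", "payload": {"deltas": [[[0.39,0.74,0.0,0],[0.78,1.48,0.0,0],[1.17,2.22,0.0,0],[1.56,2.96,0.1,0],[1.95,3.7,0.3,0],[2.34,4.43,0.5,0],[2.73,5.17,0.8,0],[3.12,5.91,1.1,0]]]}}

```text
t: 2.1
eef_pos: [0.4464, -0.0816, 0.1601]
ee_rot: [-3.141, -0.001, -0.165]
force: [0.8, 0.1, 0.7]
width: 0.0868
gripper_force: 0.0
```

```bash
python3 - <<'E'
from station import grab_frame
import cv2,pickle,numpy as np
d={n:grab_frame(n) for n in("scene","top")};pickle.dump(d,open("f1.pkl","wb"))
a=d["scene"]["img"][170:270,270:400]; b=d["top"]["img"][150:250,320:420]
r=lambda i,s:cv2.resize(i[:,:,::-1],None,fx=s,fy=s,interpolation=cv2.INTER_CUBIC)
cv2.imwrite("pics/c1.png",np.hstack([r(a,3.5)[:350],r(b,3.4)[:340][:350] if 0 else cv2.resize(b[:,:,::-1],(340,350))]))
E
python3 go.py .4465 -.0814 .05 -9.5
```

```text
t 2.2 pos [ 0.4452 -0.0836  0.1582] rot [179.9    0.24  -9.75] q [ 0.251  0.051 -0.553 -0.    -0.971  1.149] w 0.0873 gf 0.0 F [-0.3  0.1 -0.3]
row [ 0.023 -0.043  1.803] -0.05
```

View pics/c1.png

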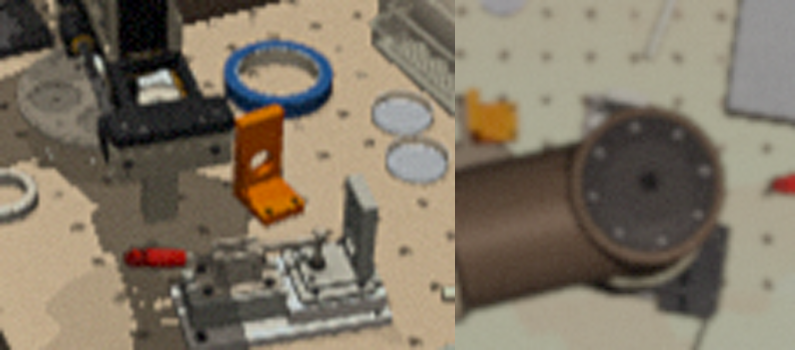

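The fingers are over the red handle, whose ends are at crop (125,258) and (185,258), so alignment is good. Next I'll descend and pinch.

Emit:
{"api": "jog_arm", "payload": {"deltas": [[[0,0,0.45,0],[0,0,0.9,0],[0,0,1.35,0],[0,0,1.8,0],[0,0,1.85,0],[0,0,1.85,0]]]}}

```text
t: 2.95
eef_pos: [0.4464, -0.0796, 0.0501]
ee_rot: [3.141, -0.0, -0.165]
force: [0.4, 0.1, 0.9]
width: 0.0868
gripper_force: 0.0
```

Emit:
{"api": "jog_arm", "payload": {"deltas": [[[0,0,0,0],[0,0,0,0],[0,0,0,0],[0,0,0,0],[0,0,0,0],[0,0,0,0]]], "grip": 8, "squeeze": 8}}

```text
t: 3.7
eef_pos: [0.4461, -0.0799, 0.0496]
ee_rot: [3.142, 0.0, -0.165]
force: [-0.5, 0.4, 0.5]
width: 0.0328
gripper_force: 0.0
```

```bash
python3 go.py
python3 - <<'E'
import numpy as np
# arc offsets of grip from clamped, units 60mm: x forward, z down(+); phi in rad
for a in np.linspace(0,1.36,9): 
    p0=np.arctan2(14,61);L=62.6;p=p0+a
    print(round(a,2),round((L*np.cos(p0)-L*np.cos(p))/60,3),round(-(L*np.sin(p)-L*np.sin(p0))/60,3))
E
```

```text
t 3.7 pos [ 0.4461 -0.0799  0.0496] rot [180.     0.    -9.46] q [ 0.26   0.2   -0.692  0.    -0.679  1.146] w 0.0328 gf 0.0 F [-0.5  0.4  0.5]
0.0 0.0 -0.0
0.17 0.054 -0.169
0.34 0.136 -0.326
0.51 0.243 -0.467
0.68 0.373 -0.588
0.85 0.521 -0.685
1.02 0.684 -0.755
1.19 0.856 -0.797
1.36 1.032 -0.81
```

Emit:
{"api": "jog_arm", "payload": {"deltas": [[[0,0,0,0],[0,0,0,0],[0,0,0,0],[0,0,0,0]]]}}

```text
t: 4.2
eef_pos: [0.4464, -0.0785, 0.0495]
ee_rot: [-3.14, -0.001, -0.166]
force: [-1.7, 11.6, 1.8]
width: 0.0149
gripper_force: 7.9
```

Emit:
{"api": "jog_arm", "payload": {"deltas": [[[0.025,0,-0.085,0],[0.054,0,-0.169,0],[0.09,0,-0.25,0],[0.136,0,-0.326,0],[0.187,0,-0.4,0],[0.243,0,-0.467,0],[0.243,0,-0.467,0]]]}}

```text
t: 5.08
eef_pos: [0.4599, -0.0812, 0.0772]
ee_rot: [-3.14, 0.001, -0.166]
force: [-4.2, 10.2, 2.4]
width: 0.0148
gripper_force: 8.0
```

```bash
python3 go.py
python3 - <<'E'
from station import grab_frame
import cv2,pickle,numpy as np
d={n:grab_frame(n) for n in("scene",)};pickle.dump(d,open("f2.pkl","wb"))
a=d["scene"]["img"][170:270,270:400]
r=lambda i,s:cv2.resize(i[:,:,::-1],None,fx=s,fy=s,interpolation=cv2.INTER_CUBIC)
cv2.imwrite("pics/c2.png",r(a,5))
E
```

```text
t 5.08 pos [ 0.4599 -0.0812  0.0772] rot [-1.7992e+02  8.0000e-02 -9.5000e+00] q [ 0.247  0.178 -0.63  -0.003 -0.763  1.16 ] w 0.0148 gf 7.989803776144981 F [-4.2 10.2  2.4]
```

View pics/c2.png

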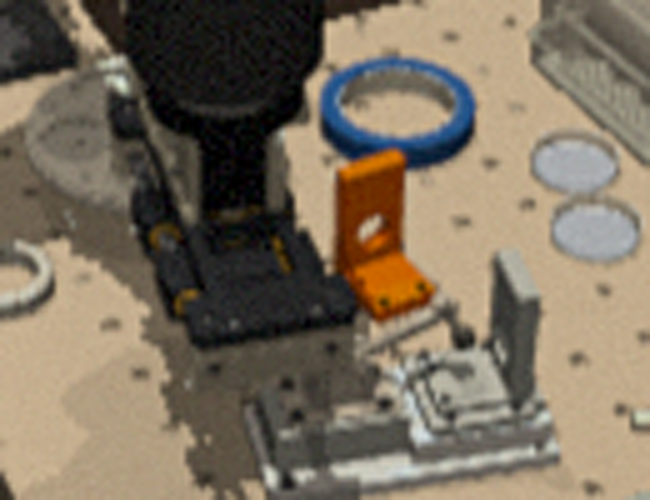

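The clamp arm is rising (its foot is at crop (460,330)), the bracket is still seated, and the handle is in the pinch. I'll carry on along the arc.

Emit:
{"api": "jog_arm", "payload": {"deltas": [[[0.06,-0.03,-0.065,0],[0.13,-0.04,-0.121,0],[0.2,-0.04,-0.175,0],[0.278,-0.04,-0.218,0],[0.36,-0.04,-0.258,0],[0.441,-0.04,-0.288,0],[0.53,-0.04,-0.313,0],[0.613,-0.04,-0.33,0]]]}}

```text
t: 6.12
eef_pos: [0.4934, -0.0874, 0.0965]
ee_rot: [3.139, 0.007, -0.166]
force: [-10.8, -4.1, 3.6]
width: 0.0144
gripper_force: 8.0
```

Emit:
{"api": "jog_arm", "payload": {"deltas": [[[0.09,0,-0.01,0],[0.18,0,-0.015,0],[0.25,0,-0.015,0],[0.25,0,-0.015,0]]]}}

```text
t: 6.62
eef_pos: [0.509, -0.0903, 0.0978]
ee_rot: [3.138, 0.006, -0.166]
force: [-7.9, -8.6, 3.5]
width: 0.0145
gripper_force: 8.0
```

```bash
python3 go.py
python3 - <<'E'
from station import grab_frame
import cv2,pickle,numpy as np
d={n:grab_frame(n) for n in("scene",)};pickle.dump(d,open("f3.pkl","wb"))
a=d["scene"]["img"][170:270,270:400]
r=lambda i,s:cv2.resize(i[:,:,::-1],None,fx=s,fy=s,interpolation=cv2.INTER_CUBIC)
cv2.imwrite("pics/c3.png",r(a,5))
E
```

```text
t 6.62 pos [ 0.509  -0.0903  0.0978] rot [179.8    0.33  -9.49] q [ 2.050e-01  2.290e-01 -5.010e-01  1.000e-03 -8.480e-01  1.199e+00] w 0.0145 gf 7.989093437790871 F [-7.9 -8.6  3.5]
```

View pics/c3.png

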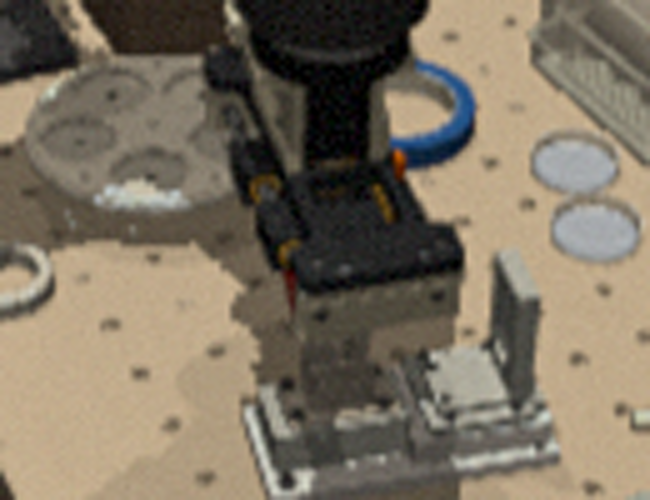

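Run:
```python
from h import *
import pickle
S=pickle.load(open("f3.pkl","rb"))["scene"]
h=np.array([.5067,-.0915,.062]);y=np.array([.986,-.165,0]);z=np.array([0,0,1])
for ph in (40,50,60,70,80,88):
    a=np.radians(ph)
    q=[proj(S,h+r/1000*(-y*np.cos(a)+z*np.sin(a)))[0] for r in (30,76)]
    print(ph,[((u-[270,170])*5).round() for u in q])
m=S["img"].astype(int);r=(m[...,0]-np.maximum(m[...,1],m[...,2])>50)
v,u=np.nonzero(r[170:270,270:345]); print([(int(c*5),int(d*5)) for c,d in zip(u,v)])
print(proj(S,[.509,-.0903,.0978]),(proj(S,[.509,-.0903,.0978])-[270,170])*5)
```

```text
40 [array([275., 347.]), array([208., 315.])]
50 [array([282., 340.]), array([226., 297.])]
60 [array([290., 335.]), array([247., 282.])]
70 [array([299., 330.]), array([270., 269.])]
80 [array([309., 326.]), array([295., 260.])]
88 [array([317., 324.]), array([315., 255.])]
[(290, 275)]
[[334.3865051  232.47222622]] [[321.9325255  312.36113109]]
```

Only a sliver of red shows, at crop (290,290), which puts the handle about 75–80° up (joint about 1.1–1.17). I'll push a little further to the stop.

Emit:
{"api": "jog_arm", "payload": {"deltas": [[[0.06,-0.02,0,0],[0.12,-0.04,0,0],[0.18,-0.04,0,0],[0.22,-0.04,0,0],[0.22,-0.04,0,0]]]}}

```text
t: 7.3
eef_pos: [0.5234, -0.0894, 0.0977]
ee_rot: [3.14, 0.004, -0.166]
force: [-5.2, -3.0, 0.1]
width: 0.0082
gripper_force: 2.6
```

```bash
python3 go.py
python3 - <<'E'
from station import grab_frame
f=grab_frame("scene")
m=f["img"].astype(int);r=(m[...,0]-np.maximum(m[...,1],m[...,2])>40) if 0 else None
import numpy as np
r=(m[...,0]-np.maximum(m[...,1],m[...,2])>40)
v,u=np.nonzero(r[215:245,315:345]); print([(int((c+45)*5),int((d+45)*5)) for c,d in zip(u,v)])
E
```

```text
t 7.3 pos [ 0.5234 -0.0894  0.0977] rot [179.89   0.23  -9.5 ] q [ 0.201  0.25  -0.472  0.    -0.854  1.204] w 0.0082 gf 2.626212158575072 F [-5.2 -3.   0.1]
[(280, 265), (285, 265), (290, 265), (275, 270), (280, 270), (285, 270), (290, 270), (295, 270), (275, 275), (280, 275), (285, 275), (290, 275), (295, 275), (275, 280), (280, 280), (285, 280), (290, 280), (295, 280), (300, 280), (280, 285), (285, 285), (290, 285), (295, 285), (300, 285), (285, 290), (290, 290), (295, 290), (300, 290), (285, 295), (290, 295), (295, 295), (300, 295), (305, 295), (285, 300), (290, 300), (295, 300), (300, 300), (305, 300), (290, 305), (295, 305), (300, 305), (305, 305), (290, 310), (295, 310), (300, 310), (305, 310), (310, 310), (290, 315), (295, 315), (300, 315), (305, 315), (310, 315), (295, 320), (300, 320), (305, 320), (310, 320), (295, 325), (300, 325), (305, 325), (310, 325), (300, 330), (305, 330), (310, 330)]
```

The rod slipped out behind the fingers, with the handle left at about 1.09 rad. I'll open, back off behind it, close, and push it the rest of the way.

Emit:
{"api": "jog_arm", "payload": {"deltas": [[[0,0,0,0],[0,0,0,0],[0,0,0,0],[0,0,0,0],[-0.4,0,0,0],[-0.8,0.02,0,0],[-1.2,0.02,0,0],[-1.25,0.02,0,0]]], "grip": 42}}

```text
t: 8.35
eef_pos: [0.4503, -0.077, 0.0986]
ee_rot: [-3.141, -0.001, -0.165]
force: [1.2, -0.4, -0.3]
width: 0.042
gripper_force: 0.0
```

Emit:
{"api": "jog_arm", "payload": {"deltas": [[[0,0,-0.1,0],[0,0,-0.2,0],[0,0,-0.2,0],[0,0,-0.2,0],[0,0,-0.2,0],[0,0,-0.2,0]]], "grip": 2}}

```text
t: 9.1
eef_pos: [0.4511, -0.0772, 0.1101]
ee_rot: [3.141, 0.0, -0.165]
force: [0.4, 1.4, -0.0]
width: 0.0023
gripper_force: 0.0
```

```bash
cat > red.py <<'E'
from station import grab_frame
from h import *
f=grab_frame("scene"); m=f["img"].astype(int);r=(m[...,0]-np.maximum(m[...,1],m[...,2])>40)
v,u=np.nonzero(r[205:245,310:350]);u=u+310;v=v+205
print(len(u));[print(k,u[v==k].min(),u[v==k].max()) for k in np.unique(v)]
h=np.array([.5067,-.0915,.062]);y=np.array([.986,-.165,0]);z=np.array([0,0,1])
for ph in (70,76,82,88):
    a=np.radians(ph); print(ph,[proj(f,h+q/1000*(-y*np.cos(a)+z*np.sin(a)))[0].round(1) for q in (30,53,76)])
E
python3 red.py; python3 go.py
```

```text
284
205 338 349
206 338 349
207 337 349
208 337 349
209 337 349
210 337 349
211 337 349
212 338 349
213 337 349
214 337 349
215 337 349
216 337 349
217 337 349
218 338 349
219 338 349
220 338 349
221 338 349
222 339 349
223 339 349
224 339 349
225 338 343
226 339 343
227 339 349
228 340 349
229 341 349
230 342 349
231 347 349
232 347 349
233 332 348
234 329 332
235 329 332
236 330 332
70 [array([329.9, 235.9]), array([327., 230.]), array([324. , 223.9])]
76 [array([331. , 235.5]), array([329. , 229.1]), array([326.9, 222.6])]
82 [array([332.2, 235.1]), array([331.1, 228.5]), array([330. , 221.7])]
88 [array([333.3, 234.8]), array([333.2, 227.9]), array([333. , 220.9])]
t 9.15 pos [ 0.4511 -0.0771  0.1102] rot [ 1.7999e+02  1.0000e-02 -9.4600e+00] q [ 0.263  0.116 -0.612  0.    -0.844  1.143] w 0.0022 gf 0.0 F [-0.2 -0.2  0.1]
```

Emit:
{"api": "jog_arm", "payload": {"deltas": [[[0.1,0,0,0],[0.2,0,0,0],[0.28,0,0,0],[0.36,0,0,0],[0.44,0,0,0],[0.5,0,0,0],[0.56,0,0,0],[0.56,0,0,0]]]}}

```text
t: 10.15
eef_pos: [0.4844, -0.0829, 0.1102]
ee_rot: [3.141, 0.0, -0.165]
force: [-3.2, -2.2, 1.4]
width: 0.002
gripper_force: 1.5
```

```bash
python3 go.py
```

```text
t 10.15 pos [ 0.4844 -0.0829  0.1102] rot [ 1.7998e+02  1.0000e-02 -9.4600e+00] q [ 0.232  0.17  -0.543  0.    -0.857  1.174] w 0.002 gf 1.5299894754571142 F [-3.2 -2.2  1.4]
```

Emit:
{"api": "jog_arm", "payload": {"deltas": [[[0.05,0.03,0,0],[0.1,0.05,0,0],[0.1,0.05,0,0]]]}}

```text
t: 10.52
eef_pos: [0.4883, -0.0863, 0.1097]
ee_rot: [-3.141, 0.003, -0.166]
force: [-8.9, 4.8, 4.8]
width: 0.0021
gripper_force: 4.7
```

Emit:
{"api": "jog_arm", "payload": {"deltas": [[[0.04,0,0,0],[0.08,0,0,0],[0.08,0,0,0]]]}}

```text
t: 10.9
eef_pos: [0.4888, -0.0871, 0.1093]
ee_rot: [3.141, 0.01, -0.166]
force: [-22.8, 9.6, 16.3]
width: 0.0023
gripper_force: 12.8
```

The force rose with no motion, so the handle is at its stop. I'll back off, lift and look.

Emit:
{"api": "jog_arm", "payload": {"deltas": [[[-0.2,0,0,0],[-0.4,0,0,0],[-0.5,0,-0.6,0],[-0.5,0,-1.2,0],[-0.7,0,-1.8,0],[-1.0,0,-2.0,0]]], "grip": 80}}

```text
t: 11.65
eef_pos: [0.4368, -0.0773, 0.2328]
ee_rot: [-3.14, -0.005, -0.165]
force: [0.3, 0.8, -0.6]
width: 0.0565
gripper_force: 0.0
```

```bash
python3 - <<'E'
from station import grab_frame
import cv2,pickle,numpy as np
d={n:grab_frame(n) for n in("scene",)};pickle.dump(d,open("f4.pkl","wb"))
a=d["scene"]["img"][190:270,290:400]
cv2.imwrite("pics/c4.png",cv2.resize(a[:,:,::-1],None,fx=7,fy=7,interpolation=cv2.INTER_CUBIC))
E
python3 go.py
```

```text
t 11.7 pos [ 0.4348 -0.0773  0.2335] rot [-179.88   -0.31   -9.47] q [ 0.274 -0.047 -0.465  0.    -1.147  1.132] w 0.0603 gf 0.0 F [-1.7  0.4 -0.3]
```

View pics/c4.png

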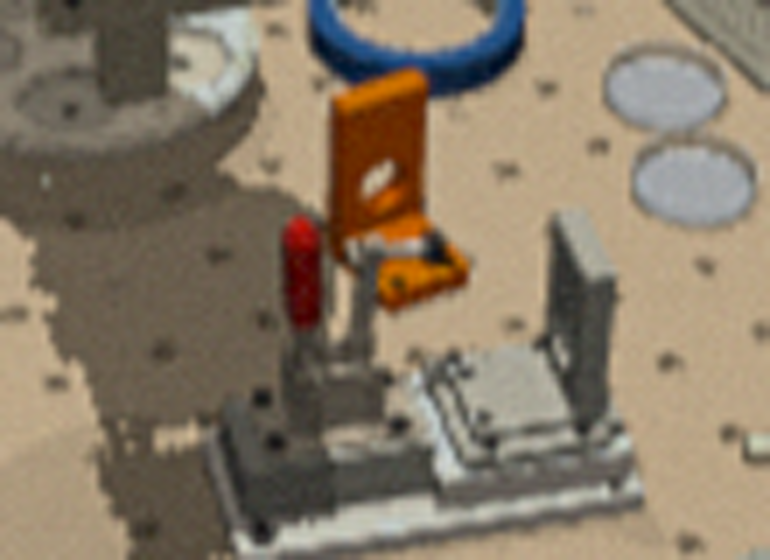

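The clamp is fully open: red handle vertical at crop (303,275), clamp arm up at (365,290), bracket seated with its top face centred at about (584,245).

```bash
python3 - <<'E'
from h import *
import pickle
S=pickle.load(open("f4.pkl","rb"))["scene"]
n=np.array([.5096,-.0920,0]);a=np.radians(-99.5);X=np.array([np.cos(a),np.sin(a),0]);Y=np.array([-np.sin(a),np.cos(a),0])
P=lambda x,y,z:n+(x*X+y*Y)/1000+np.array([0,0,z/1000])
for c in((-20,96),(-20,108),(20,108),(20,96)): print(c,((proj(S,P(*c,109))[0]-[290,190])*7).round())
for u in((550,215),(575,208),(617,272),(595,283),(584,245)):
    w=ray(S,np.array(u)/7+[290,190],.109); d=w-n; print(u,w.round(4),"nest",(1000*d@X).round(1),(1000*d@Y).round(1))
print("handle tip",((proj(S,n+Y*(-.003+.0026)+[0,0,.138])[0]-[290,190])*7).round())
g=P(0,110,0);print("grip xy",g)
E
python3 go.py .6180 -.1102 .2 -9.5
```

```text
(-20, 96) [547. 200.]
(-20, 108) [577. 195.]
(20, 108) [615. 261.]
(20, 96) [584. 267.]
(550, 215) [ 0.6043 -0.0964  0.109 ] nest -11.3 94.2
(575, 208) [ 0.6148 -0.0967  0.109 ] nest -12.8 104.6
(617, 272) [ 0.6105 -0.1352  0.109 ] nest 25.9 106.7
(595, 283) [ 0.6002 -0.1373  0.109 ] nest 29.7 96.8
(584, 245) [ 0.6072 -0.1169  0.109 ] nest 8.4 100.4
handle tip [315. 214.]
grip xy [ 0.61809142 -0.11015524  0.        ]
t 11.7 pos [ 0.4348 -0.0773  0.2335] rot [-179.88   -0.31   -9.47] q [ 0.274 -0.047 -0.465  0.    -1.147  1.132] w 0.0603 gf 0.0 F [-1.7  0.4 -0.3]
row [3.098 0.041 0.574] 0.007
```

```bash
cat > b.py <<'E'
from h import *
import pickle
exec(open("a.py").read().split("r=least_squares")[0])
G=pickle.load(open("f4.pkl","rb"))["scene"]; cg=lambda x,y:(x/7+290,y/7+190)
def redc(f,u0,u1,v0,v1):
    m=f["img"].astype(float)[v0:v1,u0:u1]; e=m[...,0]-np.maximum(m[...,1],m[...,2]); e[e<25]=0
    v,u=np.mgrid[v0:v1,u0:u1]; c=np.array([(u*e).sum(),(v*e).sum()])/e.sum()
    C=np.cov(np.c_[u.ravel(),v.ravel()].T,aweights=e.ravel()); w,V=np.linalg.eigh(C); return c,V[:,1],np.sqrt(w)
mid=(0,-3-61*53/63,62+14*53/63); obs=[o for o in obs if o[1] not in(tip,inn,bt)]
cT=redc(T,352,368,212,236);cS=redc(S,300,328,236,252);c4=redc(G,328,340,217,240)
print(cT,cS,c4)
obs+=[(T,mid,cT[0])]*2+[(S,mid,cS[0])]*2+[(G,(0,-1.5,115),c4[0])]*2
obs+=[(G,(-20,96,109),cg(550,215)),(G,(-20,108,109),cg(577,208)),(G,(20,108,109),cg(617,272)),(G,(20,96,109),cg(593,283)),(G,(35,122,12),cg(640,490)),(G,(-35,-36,12),cg(210,437)),(G,(35,-36,12),cg(238,545))]
for name,dz in(("no",0),):
    r=least_squares(res,[.51,-.09,-1.73],loss='soft_l1');print(r.x,np.degrees(r.x[2]),np.sqrt(np.diag(np.linalg.inv(r.jac.T@r.jac))))
    print(res(r.x).reshape(-1,2).round(1).tolist())
# with per-view pixel offsets (calibration error)
def res2(q): 
    return np.hstack([np.hstack([proj(f,w(q[:3],P))[0]-uv+(q[3:5] if f is T else q[5:7]) for f,P,uv in obs]),np.array(q[3:])/1.])
r=least_squares(res2,[.51,-.09,-1.73,0,0,0,0],loss='soft_l1');print("off",r.x,np.degrees(r.x[2]))
p=r.x
for n,P in dict(grip=(0,-64,76),hinge=(0,-3,62),btop=(0,102,109),pad=(0,110,76)).items(): print(n,w(p,P).round(4))
E
python3 b.py
```

```text
(array([359.96253389, 224.07764358]), array([-0.20489479,  0.978784  ]), array([1.07959303, 3.64731041])) (array([313.90430375, 242.83602317]), array([-0.99990333, -0.01390411]), array([1.35151243, 4.86957647])) (array([333.91062641, 225.8739194 ]), array([-0.21349521,  0.97694411]), array([2.2472444, 4.9859876]))
[ 0.50956965 -0.09206519 -1.77886526] -101.92147192688469 [0.00087399 0.00109495 0.0137699 ]
[[-0.5, 0.4], [0.9, -0.6], [-0.9, -0.2], [2.3, -1.4], [1.8, 0.7], [-1.9, -0.1], [-1.2, 1.6], [0.2, 0.6], [0.2, 0.6], [0.2, 0.1], [0.2, 0.1], [0.5, 1.9], [0.5, 1.9], [0.3, -1.2], [0.9, -0.9], [-0.1, -0.3], [-1.1, -1.3], [0.8, -0.6], [-1.7, -1.9], [0.0, 0.8]]
off [ 0.5101776  -0.09116579 -1.77587227  0.01607835 -0.18076871 -0.12978161
  0.46282676] -101.74998616630862
grip [ 0.4475 -0.0781  0.076 ]
hinge [ 0.5072 -0.0906  0.062 ]
btop [ 0.61   -0.1119  0.109 ]
pad [ 0.6179 -0.1136  0.076 ]
```

```bash
python3 go.py .618 -.1136 .2 -11.8
```

```text
t 11.7 pos [ 0.4348 -0.0773  0.2335] rot [-179.88   -0.31   -9.47] q [ 0.274 -0.047 -0.465  0.    -1.147  1.132] w 0.0603 gf 0.0 F [-1.7  0.4 -0.3]
row [3.108 0.097 0.574] 0.467
```

Emit:
{"api": "jog_arm", "payload": {"deltas": [[[0.5,0.02,0,0.1],[1.0,0.03,0,0.2],[1.6,0.05,0.05,0.3],[2.2,0.07,0.2,0.4],[2.7,0.09,0.4,0.47],[3.1,0.1,0.57,0.47],[3.1,0.1,0.57,0.47]]]}}

```text
t: 12.58
eef_pos: [0.6187, -0.1142, 0.1941]
ee_rot: [3.141, 0.002, -0.207]
force: [-1.5, 0.5, 0.2]
width: 0.0802
gripper_force: 0.0
```

```bash
python3 go.py .618 -.1136 .076 -11.8; python3 go.py .618 -.1136 .076 -11.8
```

```text
t 12.57 pos [ 0.6187 -0.1142  0.1941] rot [ 1.7996e+02  9.0000e-02 -1.1830e+01] q [ 0.127  0.307 -0.14   0.    -1.126  1.237] w 0.0802 gf 0.0 F [-1.5  0.5  0.2]
row [-0.011 -0.009  1.968] -0.006
t 12.57 pos [ 0.6187 -0.1142  0.1941] rot [ 1.7996e+02  9.0000e-02 -1.1830e+01] q [ 0.127  0.307 -0.14   0.    -1.126  1.237] w 0.0802 gf 0.0 F [-1.5  0.5  0.2]
row [-0.011 -0.009  1.968] -0.006
```

Emit:
{"api": "jog_arm", "payload": {"deltas": [[[0,0,0.4,0],[0,0,0.8,0],[0,0,1.2,0],[0,0,1.6,0],[0,0,1.85,0],[0,0,1.97,0],[0,0,1.97,0]]]}}

```text
t: 13.45
eef_pos: [0.6179, -0.114, 0.078]
ee_rot: [3.141, -0.0, -0.206]
force: [0.3, -0.0, 0.6]
width: 0.0801
gripper_force: 0.0
```

Emit:
{"api": "jog_arm", "payload": {"deltas": [[[0,0,0,0],[0,0,0,0],[0,0,0,0],[0,0,0,0],[0,0,0,0],[0,0,0,0]]], "grip": 34, "squeeze": 5}}

```text
t: 14.2
eef_pos: [0.6179, -0.114, 0.078]
ee_rot: [3.142, -0.0, -0.206]
force: [-0.5, 0.0, 0.3]
width: 0.04
gripper_force: 5.0
```

Emit:
{"api": "jog_arm", "payload": {"deltas": [[[0,0,-0.05,0],[0,0,-0.12,0],[0,0,-0.2,0],[0,0,-0.3,0],[0,0,-0.4,0],[0,0,-0.5,0],[0,0,-0.5,0]]], "squeeze": 6}}

```text
t: 15.08
eef_pos: [0.6182, -0.114, 0.1086]
ee_rot: [-3.141, -0.001, -0.206]
force: [0.8, 0.5, -1.4]
width: 0.0399
gripper_force: 6.0
```

```bash
python3 go.py
python3 - <<'E'
from station import grab_frame
import cv2,pickle,numpy as np
d={n:grab_frame(n) for n in("scene",)};pickle.dump(d,open("f5.pkl","wb"))
a=d["scene"]["img"][170:260,300:410]
cv2.imwrite("pics/c5.png",cv2.resize(a[:,:,::-1],None,fx=6,fy=6,interpolation=cv2.INTER_CUBIC))
E
```

```text
t 15.07 pos [ 0.6182 -0.114   0.1086] rot [-1.7998e+02 -7.0000e-02 -1.1800e+01] q [ 0.128  0.378 -0.247  0.    -0.945  1.237] w 0.0399 gf 5.993782058358192 F [ 0.8  0.5 -1.4]
```

View pics/c5.png

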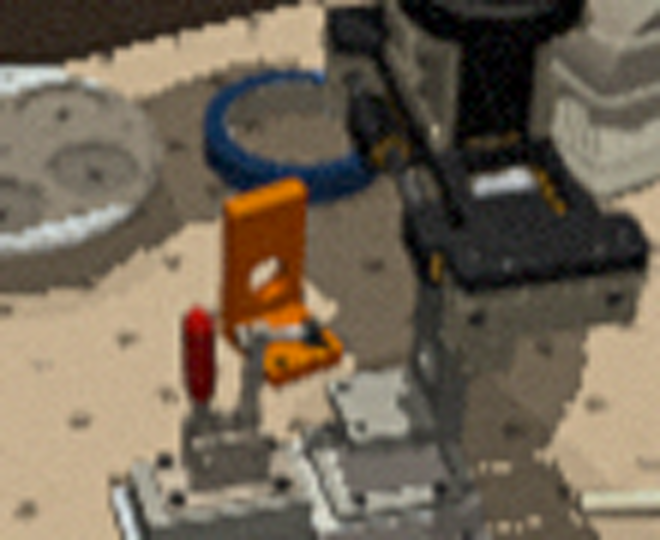

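```bash
cat > tilt.py <<'E'
from h import *
# bracket corners for given pads point, yaw of bracket y axis (deg), tilt: outer face tips up by th
def br(pts,tcp,yawx,th,pg=21.,zg=None,):
    a=np.radians(yawx);y=np.array([np.cos(a),np.sin(a),0]);x=np.array([np.sin(a),-np.cos(a),0]);z=np.array([0,0,1.])
    t=np.radians(th);y2=y*np.cos(t)+z*np.sin(t);z2=-y*np.sin(t)+z*np.cos(t)
    piv=np.array(tcp)+[0,0,.019]-y*(27-pg)/1000   # pad centre is at bracket y=27 untilted
    return np.array([piv+(p[0]*x+(p[1]-pg)*y2+(p[2]-zg)*z2)/1000 for p in np.array(pts,float)])
E
python3 - <<'E'
from tilt import *
import pickle
S=pickle.load(open("f5.pkl","rb"))["scene"]
for th in(0,10,20):
    P=br([(-20,-25,12),(20,-25,12),(-20,13,12),(20,13,12),(20,-25,0)],(.618,-.114,.108),-11.8,th,zg=68)
    print(th,((proj(S,P)-[300,170])*6).round().tolist())
E
```

```text
0 [[326.0, 374.0], [352.0, 434.0], [409.0, 362.0], [436.0, 421.0], [350.0, 454.0]]
10 [[348.0, 383.0], [374.0, 443.0], [430.0, 360.0], [458.0, 418.0], [377.0, 462.0]]
20 [[372.0, 388.0], [399.0, 448.0], [451.0, 355.0], [480.0, 413.0], [406.0, 466.0]]
```

The bracket is lifted clear. Its foot corners at crop (328,385), (355,440) and (408,368) match 0° tilt, so it isn't pivoting under its own weight. I'll tilt it about the pads by pressing the heel of the foot against the fixed nest. First I'll check clearances beyond the nest.

Run:
```python
from h import *
import pickle
S=pickle.load(open("f4.pkl","rb"))["scene"];T=pickle.load(open("f0.pkl","rb"))["top"]
n=np.array([.5102,-.0912,0]);a=np.radians(-101.8);X=np.array([np.cos(a),np.sin(a),0]);Y=np.array([-np.sin(a),np.cos(a),0])
L=lambda w:(1000*(w-n)@X).round(),(1000*(w-n)@Y).round()
def L(w): return (1000*(w-n)@X).round(),(1000*(w-n)@Y).round()
cg=lambda x,y:(x/7+290,y/7+190)
print("pen end",L(ray(S,cg(750,447),.005)))
for q in((375,166),(390,134),(352,132),(362,106),(372,127)): print(q,L(ray(T,q,.01)))
# pocket block: right-end corners seen in f4 crop, at assumed heights
for q,z in(((632,450),.029),((632,470),.012),((625,435),.037),((555,340),.037)): print(q,z,L(ray(S,cg(*q),z)))
```

```text
Traceback (most recent call last):
NameError: name 'w' is not defined
```

Run:
```python
from h import *
import pickle
S=pickle.load(open("f4.pkl","rb"))["scene"];T=pickle.load(open("f0.pkl","rb"))["top"]
n=np.array([.5102,-.0912,0]);a=np.radians(-101.8);X=np.array([np.cos(a),np.sin(a),0]);Y=np.array([-np.sin(a),np.cos(a),0])
def L(w): return (1000*(w-n)@X).round(),(1000*(w-n)@Y).round()
cg=lambda x,y:(x/7+290,y/7+190)
print("pen end",L(ray(S,cg(750,447),.005)))
for q in((375,166),(390,134),(352,132),(362,106),(372,127)): print(q,L(ray(T,q,.01)))
for q,z in(((632,450),.029),((632,470),.012),((625,435),.037),((555,340),.037)): print(q,z,L(ray(S,cg(*q),z)))
```

```text
pen end (np.float64(18.0), np.float64(171.0))
(375, 166) (np.float64(9.0), np.float64(168.0))
(390, 134) (np.float64(37.0), np.float64(295.0))
(352, 132) (np.float64(-97.0), np.float64(272.0))
(362, 106) (np.float64(-83.0), np.float64(375.0))
(372, 127) (np.float64(-31.0), np.float64(306.0))
(632, 450) 0.029 (np.float64(33.0), np.float64(116.0))
(632, 470) 0.012 (np.float64(27.0), np.float64(119.0))
(625, 435) 0.037 (np.float64(33.0), np.float64(113.0))
(555, 340) 0.037 (np.float64(-24.0), np.float64(103.0))
```

Emit:
{"api": "jog_arm", "payload": {"deltas": [[[0.2,0,0,0],[0.45,0,0,0],[0.7,0,0,0],[0.95,0,0,0],[1.2,0,0,0],[1.4,0,0,0],[1.4,0,0,0]]]}}

```text
t: 16.0
eef_pos: [0.7007, -0.1314, 0.1074]
ee_rot: [3.141, 0.0, -0.206]
force: [-0.7, 0.3, -2.1]
width: 0.0401
gripper_force: 6.0
```

Emit:
{"api": "jog_arm", "payload": {"deltas": [[[0,0,0.15,0],[0,0,0.3,0],[0,0,0.45,0],[0,0,0.58,0],[0,0,0.58,0]]]}}

```text
t: 16.62
eef_pos: [0.6994, -0.1312, 0.072]
ee_rot: [3.141, 0.002, -0.206]
force: [0.0, 0.2, -0.9]
width: 0.0397
gripper_force: 6.0
```

Emit:
{"api": "jog_arm", "payload": {"deltas": [[[-0.1,0,0,0],[-0.2,0,0,0],[-0.25,0,0,0],[-0.3,0,0,0],[-0.35,0,0,0],[-0.4,0,0,0],[-0.4,0,0,0]]]}}

```text
t: 17.5
eef_pos: [0.6764, -0.1262, 0.0731]
ee_rot: [-3.142, -0.0, -0.206]
force: [0.4, 0.5, -2.1]
width: 0.0403
gripper_force: 6.0
```

Emit:
{"api": "jog_arm", "payload": {"deltas": [[[-0.05,0,0,0],[-0.11,0,-0.04,0],[-0.17,0,-0.07,0],[-0.25,0,-0.1,0],[-0.32,0,-0.13,0],[-0.39,0,-0.15,0],[-0.45,0,-0.16,0],[-0.45,0,-0.16,0]]]}}

```text
t: 18.5
eef_pos: [0.6498, -0.1207, 0.0828]
ee_rot: [-3.142, 0.0, -0.206]
force: [1.8, -0.5, 0.6]
width: 0.0395
gripper_force: 6.0
```

Run:
```python
from station import grab_frame,arm
from tilt import *
import cv2,pickle
s=arm.get_state();print(s["eef_pos"],s["force"],s["width"])
S=grab_frame("scene");pickle.dump(S,open("f6.pkl","wb"))
a=S["img"][170:260,310:420]
cv2.imwrite("pics/c6.png",cv2.resize(a[:,:,::-1],None,fx=7,fy=6.5,interpolation=cv2.INTER_CUBIC))
for th in(0,10,20):
    P=br([(-20,-25,12),(20,-25,12),(-20,13,12),(20,13,12),(20,-25,0),(20,25,0)],s["eef_pos"],-11.8,th,zg=68)
    print(th,((proj(S,P)-[310,170])*[7,6.5]).round().tolist())
```

```text
[ 0.64978069 -0.12065637  0.08280541] [ 1.80725309 -0.48120907  0.57921797] 0.03953726619851962
0 [[389.0, 441.0], [420.0, 505.0], [483.0, 428.0], [517.0, 491.0], [418.0, 527.0], [545.0, 509.0]]
10 [[414.0, 450.0], [446.0, 514.0], [508.0, 425.0], [542.0, 488.0], [449.0, 535.0], [574.0, 501.0]]
20 [[442.0, 456.0], [474.0, 519.0], [532.0, 420.0], [567.0, 483.0], [482.0, 538.0], [603.0, 490.0]]
```

View pics/c6.png

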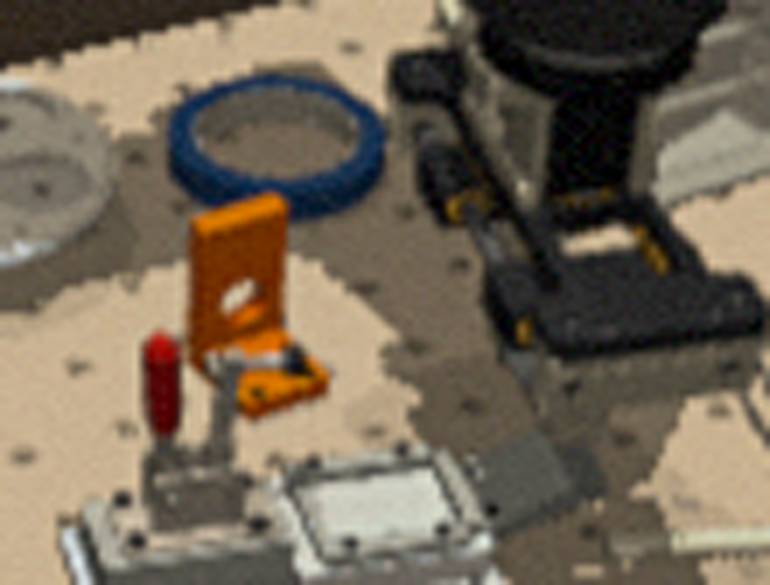

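The bracket is tilted: foot-top corners at crop (470,455), (535,430) and (575,480) match the 20° model. The clamp is still open. I'll move off, firm up the grip and lift.

Emit:
{"api": "jog_arm", "payload": {"deltas": [[[0,0,0,0],[0.1,0,0,0],[0.25,0,0,0],[0.25,0,-0.3,0],[0.25,0,-0.8,0],[0.25,0,-1.4,0],[0.25,0,-2.0,0],[0.25,0,-2.5,0]]], "squeeze": 15}}

```text
t: 19.55
eef_pos: [0.6649, -0.1239, 0.2357]
ee_rot: [-3.141, -0.002, -0.206]
force: [0.8, 0.5, -2.3]
width: 0.0397
gripper_force: 15.0
```

```bash
python3 go.py .46 .03 .235 39
```

```text
t 19.55 pos [ 0.6649 -0.1239  0.2357] rot [-1.7998e+02 -1.0000e-01 -1.1810e+01] q [ 0.103  0.355  0.027  0.    -1.241  1.261] w 0.0397 gf 14.9999038875103 F [ 0.8  0.5 -2.3]
row [-3.867 -1.812  0.006] -10.161
```

Emit:
{"api": "jog_arm", "payload": {"deltas": [[[-0.48,-0.22,0,-1.27],[-0.96,-0.45,0,-2.54],[-1.45,-0.68,0,-3.81],[-1.93,-0.9,0,-5.08],[-2.42,-1.13,0,-6.35],[-2.9,-1.36,0,-7.62],[-3.38,-1.58,0,-8.89],[-3.87,-1.81,0,-10.16]]]}}

```text
t: 20.55
eef_pos: [0.4589, 0.0304, 0.2339]
ee_rot: [3.141, -0.001, 0.684]
force: [-0.3, 1.4, -2.9]
width: 0.0398
gripper_force: 15.0
```

```bash
python3 go.py .483 .09 .2 90
```

```text
t 20.55 pos [0.4589 0.0304 0.2339] rot [ 1.7998e+02 -7.0000e-02  3.9190e+01] q [ 0.496 -0.01  -0.429  0.    -1.151  1.758] w 0.0398 gf 14.997975826263428 F [-0.3  1.4 -2.9]
row [ 0.938 -0.515  0.566] -10.162
```

Emit:
{"api": "jog_arm", "payload": {"deltas": [[[0.12,-0.06,0.07,-1.27],[0.24,-0.13,0.14,-2.54],[0.36,-0.2,0.21,-3.81],[0.48,-0.26,0.28,-5.08],[0.6,-0.32,0.35,-6.35],[0.72,-0.39,0.42,-7.62],[0.83,-0.45,0.5,-8.89],[0.94,-0.51,0.57,-10.16]]]}}

```text
t: 21.55
eef_pos: [0.4844, 0.0895, 0.1995]
ee_rot: [3.141, -0.0, 1.571]
force: [-0.1, -0.9, -2.3]
width: 0.0399
gripper_force: 15.0
```

```bash
python3 go.py .483 .164 .171 90
python3 - <<'E'
from station import grab_frame,arm
from tilt import *
import cv2,pickle
s=arm.get_state()
d={n:grab_frame(n) for n in("scene","top")};pickle.dump(d,open("f7.pkl","wb"))
S,T=d["scene"],d["top"]
a=S["img"][60:210,230:350];b=T["img"][150:270,190:350]
r=lambda i,w,h:cv2.resize(i[:,:,::-1],(w,h),interpolation=cv2.INTER_CUBIC)
o=np.zeros((600,800,3),np.uint8);o[:600,:480]=r(a,480,600);o[:240,480:]=r(b,320,240);cv2.imwrite("pics/c7.png",o)
for th in(10,20,30):
    P=br([(20,13,80),(-20,-25,12),(20,-25,12),(20,-25,0),(20,25,0),(20,13,12)],s["eef_pos"],90,th,zg=68)
    print(th,((proj(S,P)-[230,60])*4).round().tolist())
E
```

```text
t 21.55 pos [0.4844 0.0895 0.1995] rot [ 1.7995e+02 -3.0000e-02  9.0000e+01] q [ 0.583  0.076 -0.421  0.    -1.073  2.559] w 0.0399 gf 14.998616427183151 F [-0.1 -0.9 -2.3]
row [ 1.241 -0.024  0.476] 0.001
10 [[307.0, 393.0], [269.0, 519.0], [324.0, 505.0], [323.0, 517.0], [295.0, 470.0], [302.0, 468.0]]
20 [[308.0, 397.0], [263.0, 516.0], [317.0, 502.0], [315.0, 513.0], [288.0, 457.0], [297.0, 460.0]]
30 [[309.0, 400.0], [256.0, 510.0], [310.0, 497.0], [307.0, 505.0], [283.0, 443.0], [291.0, 449.0]]
```

View pics/c7.png

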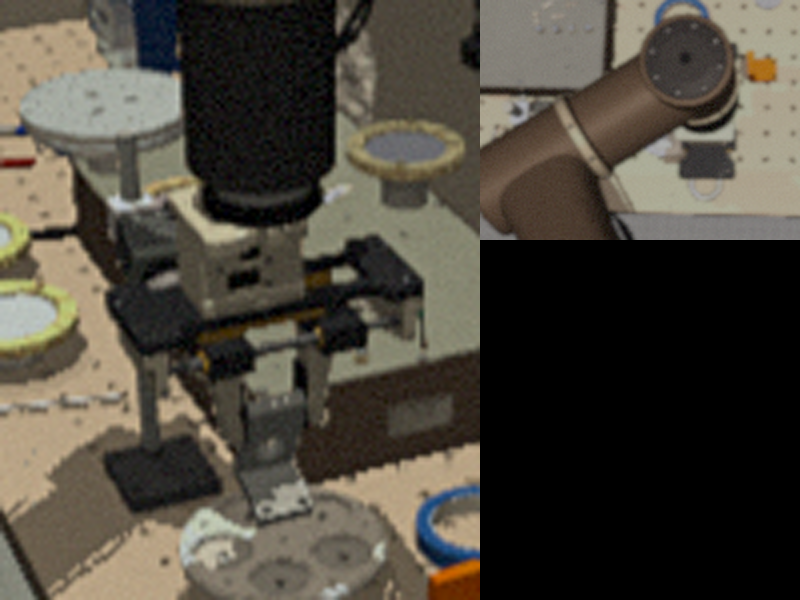

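The held bracket shows its foot end at crop (258,520)–(313,505) and its upright's top right corner at (303,398). That fits the 20° model within about 1 px. The wrist and forearm are well clear above the camera head at (150,260), so I'll make the final approach.

Emit:
{"api": "jog_arm", "payload": {"deltas": [[[0.2,0,0.1,0],[0.4,0,0.2,0],[0.6,-0.01,0.3,0],[0.8,-0.02,0.38,0],[1.0,-0.02,0.44,0],[1.15,-0.02,0.47,0],[1.23,-0.02,0.47,0],[1.23,-0.02,0.47,0]]]}}

```text
t: 22.65
eef_pos: [0.4835, 0.1634, 0.1704]
ee_rot: [3.141, -0.0, 1.568]
force: [-0.3, -0.5, -2.3]
width: 0.0396
gripper_force: 15.0
```

```bash
python3 go.py .483 .164 .171 90
python3 - <<'E'
from station import grab_frame,arm
from tilt import *
import cv2,pickle
s=arm.get_state()
S=grab_frame("scene");pickle.dump(S,open("f8.pkl","wb"))
# template check: shift of bracket region vs previous frame's bracket, against the model's shift
A=pickle.load(open("f7.pkl","rb"))["scene"]
P0=br([(0,13,50),(0,-10,12)],(.4844,.0895,.1995),90,20,zg=68);P1=br([(0,13,50),(0,-10,12)],s["eef_pos"],90,20,zg=68)
print("model shift",(proj(S,P1)-proj(A,P0)).round(1).tolist())
t=A["img"][158:188,288:310];m=cv2.matchTemplate(S["img"],t,cv2.TM_CCOEFF_NORMED);_,v,_,l=cv2.minMaxLoc(m);print("seen",v,l[0]-288,l[1]-158)
f=np.array([.4835,.174,.159]);print("bore err",br([(0,25,34)],s["eef_pos"],90,20,zg=68)[0]-f)
E
```

```text
t 22.65 pos [0.4835 0.1634 0.1704] rot [179.99  -0.    89.81] q [ 0.711  0.134 -0.427  0.    -1.01   2.427] w 0.0396 gf 14.999666959047318 F [-0.3 -0.5 -2.3]
row [ 0.01  -0.008 -0.01 ] -0.037
model shift [[-9.8, -4.1], [-9.8, -4.8]]
seen 0.7800305485725403 -10 -4
bore err [-4.21789445e-05 -1.21769388e-03 -2.01007308e-04]
```

Emit:
{"api": "jog_arm", "payload": {"deltas": [[[0,0,0,0],[0,0,0,0],[0,0,0,0],[0,0,0,0]]]}}

```text
t: 23.2
eef_pos: [0.4834, 0.163, 0.1703]
ee_rot: [3.141, -0.0, 1.567]
force: [0.8, 0.2, -0.4]
width: 0.04
gripper_force: 15.0
```

```bash
python3 -c "
from station import arm
print(arm.job_done())"
```

```text
the job is handed in; nothing more can be done
None
```

I handed the job in at about 23 s, with the clamp left open and the bracket held still in front of the lens; my estimate is about 20° tilt and the bore within a few mm of the focus point, but no verdict was returned.

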